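# Lock a tissue block in the microtome's cassette clamp

### The arm

A 6-joint arm with a two-finger parallel gripper is mounted at the origin on a cart in front of the work surface, level with it; the furniture and walls round the work are solid. World frame = base frame: x ahead of the robot, y to its left, z up, the work surface at z = 0. Lengths are in m, angles in rad, forces in N, time in s.
With the tool pointing down it reaches from about 0.375 to 0.9 m from the base axis. Payload 3.1 kg.
Tool frame: the origin (TCP) lies between the finger pads; the fingertips stand manip.finger_overhang ahead of it and the grasp point (between the pads) lies 5 mm behind it (manip.finger_overhang is the distance from the TCP to the fingertips, in m); z points along the fingers, y is the line along which they close (so a half turn about z gives the same grasp; the last joint's range is limited). The gripper opens to 85 mm and grips with 20 to 120 N. Pads are 22 mm wide; open, the fingers measure 114 mm over their backs; the gripper's body (76 mm by 85 mm) begins 54 mm behind the grasp point. The pads swing forward as they close: fully open they stand 13 mm farther back than shut.
Start: joints at [-0.178, 0.527, 1.433, -0, 1.181, -0.178], TCP at [0.625, 0, 0.225] pointing down, gripper open.
Joint ranges: [-3.08, 3.08], [-0.75, 2.2], [0.22, 2.44], [-1.43, 4.57], [0, 2.65], [-2.85, 2.85]. Speed limits (rad/s): [2.79, 2.79, 3.14, 3.14, 3.14, 3.14].

### API

Orientations are given as a unit quaternion [x, y, z, w].
In Python, from station import manip gives the robot as it stands.
- The arm moves only by the tool drive_tool, never from a script. Its argument "plan" is a list of rows, each a list of 7 numbers: the shift along the tool's x, y, z in m, then the turn, a rotation vector about the tool's x, y, z in degrees, then the opening, from -1 (shut) to 1 (fully open). In form: [[x, y, z, wx, wy, wz, gripper], ...]. A call has 1 to 10 rows; each row shifts and turns the commanded pose from where the row before left it, along the tool's axes as they then stand; what a row does not reach is not made up. A row lasts 1/10 s, in which the tool goes at most 50 mm and 8.59 degrees, less where a joint would pass 70% of its speed; a pose out of reach is approached as far as the arm can. A call is refused whole if a number of a shift passes 0.05 or a number of a turn 8.59, either way. A call with a gripper value outside its range is refused whole. The fingers move at their own pace and stop on an object; "newtons" is the grip in N (left out, the last holds). Time passes only in rows, so rows that do not move let the fingers close. It gives the time, the measured TCP pose, the force, the opening and the grip force at its end, in the units of the state.
- manip.sense(): the state, without advancing time (a new reading comes with each control period).
- manip.snapshot(name): name is "scene" or "side" or "wrist"; returns a dict with "image" (400x640x3 uint8, red, green, blue), "z_map" (400x640 float32, m along the optical axis (not along the pixel's ray), 0 where there is no reading), "fov_y" (degrees; the focal length in pixels is half the picture's height over the tangent of half this angle, whatever the lens; pixels are square), "cx", "cy" (the principal point, pixels), "k1" (the pictures are not rectified: a ray, as slopes to the right and down, at radius r is drawn at 1 + k1 r^2 times it, then the intrinsics apply), "extrinsics" (4x4, takes a point from camera to world coordinates); the wrist camera has in their place "mount" (4x4, takes a point from camera to tool coordinates, whose origin is the TCP and whose axes are the flange's). Camera axes: x right, y up, looking along -z (the intrinsics and any distortion apply to the point x, -y, -z); pixel columns grow to the right and rows downward; lengths in m; the calibration is good to about 2 mm. A picture is of the moment at which its call begins: read the wrist's pose just before it.
- manip.sign_off(): hands the job in; it is judged then, once.
The state is a dict: "t": time; "q": joint angles; "qd": joint speeds; "tau": joint torques, N m; "tcp_pos": TCP position; "tool_rot": TCP orientation; "force": force on the tool from outside, world axes, zero at the start; "ft_torque": the same for the moment, N m; "finger_gap": opening from 0.0 (shut) to 1.0 (fully open); "gripper_force": force on a finger pad.
Only numpy, scipy, OpenCV 4.12 (cv2) and the standard library are available. Lean on these libraries where they do the work, as an engineer would, in place of code of your own. Each camera call takes 0.05 s, during which the arm holds its last target. There are 200 camera calls.

### The job

Get the fresh tissue block (the one with the tall, uncut wax) ready for the microtome: lay it flat in the cassette clamp, wax up, its square end home against the end stop and its sloping label end towards the front of the clamp. Then turn the eccentric knob clockwise until the cam bears on the cassette and pins it against the jaw opposite, snug by feel (about 10 N on the cassette; over 22 N cracks the block), and let go. Leave the already cut block, the forceps, the petri dish and the sample pot where they are.

Things in the scene. Friction and masses are not known exactly. Their poses are not given: they have to be found in the camera images.
- fresh: the fresh tissue block: white plastic cassette 40 x 28 x 8 mm (x, y, z) with uncut wax 12 mm high on top (20 mm in all), 30 to 55 g. Origin at the centre of the underside, z up through the wax. The square end is at x = +20 mm, the sloping label panel is the last 7 mm at -x.
- fresh_grip (a point): centre of the fresh block's wax, 3 mm to +x of its origin and 14 mm above its underside. The wax is 30 mm along x, 23 mm along y and stands from 8 to 20 mm above the underside; it may be gripped over its two ends (30 mm) with about 10 to 25 N.
- fresh_label (a point): the middle of the fresh block's sloping label panel, 17 mm to -x of its origin
- spent: the cut block: the same cassette with only 4 mm of wax left on it (12 mm high in all). Stays where it is. Same origin and axes.
- clamp: the cassette clamp, fixed to the worktop: grey foot 118 x 114 mm, steel bed 78 x 108 mm, its flat top 24 mm above the worktop. Origin on the worktop, under the nest point; x points to the end stop (front of the clamp is -x), y to the jaw, z up; turned up to 0.3 rad. The knob's pin is at x = 0, y = -33 mm. All but the knob stays within 10 mm above the bed.
- nest (a point): centre of the bed's top, clamp axes: the fresh block's origin comes here when it is home (y within 3 mm). The end stop's face is at x = +20 mm, 26 mm wide, 6 mm high. The jaw at +y is 46 mm long and 6 mm high, faced with a stiffly sprung strip (18 N per mm); its face is set anywhere from y = 11.5 to 16.5 mm and is not measured: where the cam gets tight must be felt.
- knob (a joint): angle of the eccentric knob, rad, growing clockwise seen from above; range -0.5 to 3.0, starts between -0.3 and 0.25, stays where it is left. At 0 the grip bar lies along the clamp's x and the cam is turned away from the block. The cam's reach from the pin towards the jaw is 17 - 7 cos(angle) mm: it gets tight first somewhere from 1.4 to 2.3 rad.
- knob_grip (a point): point on the knob's axis at mid height of its grip bar, 60.5 mm above the worktop. The bar is 30 mm long, 10 mm thick and 22 mm high (11 mm above and below this point); under it a 17 mm collar and a 13 mm pin. Turning it freely takes about 0.06 N m; every newton of the cam on the cassette adds roughly 0.01 to 0.015 N m.
- cam: the eccentric: knob, pin and, just above the bed, the steel cam disc, radius 17 mm, 7.5 mm high, its centre 7 mm off the pin. The disc bears on the cassette's long side. Origin on the pin at bed height; the disc's centre lies 7 mm to -y in this body's own frame.
- forceps: steel forceps 122 mm long lying flat, stays where it is. Origin at the centre of the underside.
- petri: petri dish, 60 mm across, 14 mm high, stays where it is. Origin at the centre of the underside.
- pot: white sample pot with lid, 44 mm across, 58 mm high, stays where it is. Origin at the centre of the underside.

How it is judged:
By the outcome, as a careful person would: the job done as asked, in the order asked, and still so for the second after the job is handed in, with the robot touching nothing.
It also fails if it takes over 70 s, if anything falls off the work surface, if the arm or the gripper's body presses on something with over 40 N, if the wrist force passes 120 N, or if a joint passes its speed limit or range.

## Working session

There is one attempt and no reset: what is moved stays moved. The work goes in short steps, Python scripts to look and compute and a tool call to move; the robot and the scene stay as the last step left them, time stands still between calls to the robot, and variables do not carry over. Pictures are saved under pics/ and viewed, at most 10 in all, crops included, and the job is handed in when it is done.

Besides the shell and the picture viewer there is one more tool, called after "Call:" as name(argument=value, ...) on one line, values as JSON. drive_tool: Moves the arm, as the interface text tells. Its arguments: {"type":"object","properties":{"plan":{"type":"array"},"newtons":{"type":"number"}},"required":["plan"]}

```bash
mkdir -p pics; ls; cat > h.py <<'E'
import numpy as np, cv2, pickle
from station import manip
from scipy.spatial.transform import Rotation as R
def snap(n):
    s=manip.sense(); d=manip.snapshot(n)
    if n=='wrist':
        T=np.eye(4);T[:3,:3]=R.from_quat(s['tool_rot']).as_matrix();T[:3,3]=s['tcp_pos'];d['extrinsics']=T@np.array(d['mount'])
    return d
def cloud(d):
    "world xyz for each pixel (400,640,3), nan where none"
    H,W=d['z_map'].shape;f=H/2/np.tan(np.radians(d['fov_y'])/2)
    u,v=np.meshgrid(np.arange(W),np.arange(H))
    K=np.array([[f,0,d['cx']],[0,f,d['cy']],[0,0,1.]])
    p=cv2.undistortPoints(np.stack([u,v],-1).reshape(-1,1,2).astype(np.float64),K,np.array([d['k1'],0,0,0.])).reshape(H,W,2)
    z=np.where(d['z_map']>0,d['z_map'],np.nan)
    P=np.stack([p[...,0]*z,-p[...,1]*z,-z],-1)
    E=np.array(d['extrinsics']);return P@E[:3,:3].T+E[:3,3]
def save(d,n,s=1): cv2.imwrite('pics/'+n,cv2.resize(d['image'][...,::-1],None,fx=s,fy=s))
E
python3 - <<'E'
from h import *
print(manip.finger_overhang,manip.sense())
for n in('scene','wrist','side'):
    d=snap(n);pickle.dump((d,cloud(d)),open(n+'0.pkl','wb'));save(d,n+'0.png',1.25 if n!='side' else 1)
E
```

```text
pics
0.014 {'t': 0.0, 'q': array([-1.78498501e-01,  5.28443109e-01,  1.43394281e+00, -2.53300062e-05,
        1.18141034e+00, -1.78503919e-01]), 'qd': array([-0.00196962,  0.00083877, -0.00033785, -0.00017003, -0.00159024,
        0.00024691]), 'tau': array([ 2.50220628e-04, -4.42344439e+01, -1.78024775e+01, -2.06930472e-04,
        8.36740597e-03,  2.24214921e-05]), 'tcp_pos': array([6.24245100e-01, 1.59386038e-04, 2.24134932e-01]), 'tool_rot': array([ 7.07101027e-01,  7.07111676e-01, -6.38001515e-04, -8.98364949e-04]), 'force': array([-0.17128124,  0.20080772, -0.64434691]), 'ft_torque': array([-0.00877286, -0.00430904, -0.03284965]), 'gripper_force': 0.0, 'finger_gap': 0.99972747853236}
```

View pics/scene0.png

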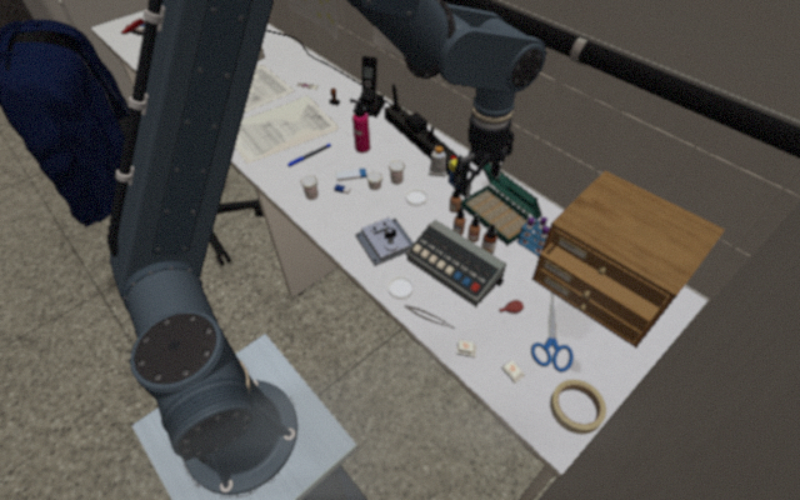

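View pics/wrist0.png

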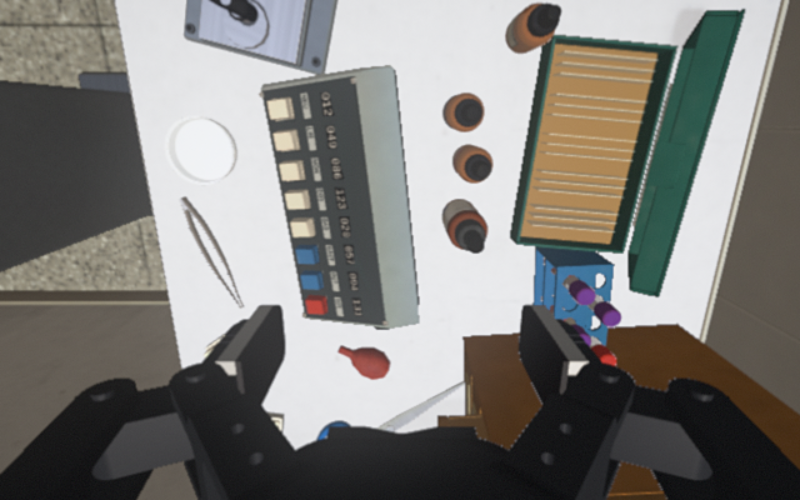

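The scene view shows the blocks at about (466,348) and (512,370), the clamp at (387,238), the forceps at (430,315) and a dish at (400,288). The wrist view shows the clamp at top (260,25). Next I measure them.

```bash
python3 - <<'E'
from h import *
d,P=pickle.load(open('scene0.pkl','rb'))
for n,(u,v) in dict(b1=(466,348),b2=(512,370),clamp=(387,238),dish=(400,288),table=(430,340),forc=(430,315)).items():
    print(n,P[int(v/1.25),int(u/1.25)].round(4))
for n,(u,v) in dict(b1=(466,348),b2=(512,370)).items():
    u=int(u/1.25);v=int(v/1.25);w=P[v-14:v+15,u-16:u+17]
    m=w[...,2]>.005;q=w[m];print(n,q.min(0).round(3),q.max(0).round(3),m.sum(), np.percentile(q[:,2],[50,90,98]).round(4))
im=d['image'][...,::-1]
a=cv2.resize(im[255:315,350:440],None,fx=6,fy=6,interpolation=cv2.INTER_CUBIC)[:,:540]
b=cv2.resize(im[165:225,275:345],None,fx=6,fy=6,interpolation=cv2.INTER_CUBIC)
cv2.imwrite('pics/crop1.png',np.hstack([a[:,:400],b[:,:400]]))
d,P=pickle.load(open('wrist0.pkl','rb'));print(np.array(d['mount']).round(3),d['fov_y'],d['k1']); print(P[16,330//2+24].round(3),P[120,160].round(3))
E
```

```text
b1 [ 0.4349 -0.1646  0.0198]
b2 [ 0.4705 -0.2593  0.0115]
clamp [0.4945 0.1498 0.0551]
dish [0.4404 0.0419 0.0136]
table [ 0.4014 -0.0965  0.001 ]
forc [nan nan nan]
b1 [ 0.419 -0.181  0.005] [ 0.457 -0.14   0.023] 140 [0.0172 0.0198 0.0212]
b2 [ 0.457 -0.279  0.005] [ 0.533 -0.24   0.014] 140 [0.0098 0.0118 0.0131]
[[-0.001  0.958  0.287  0.071]
 [ 1.     0.001  0.001  0.001]
 [ 0.001  0.287 -0.958 -0.149]
 [ 0.     0.     0.     1.   ]] 64.10416235809843 0.00595379329794957
[0.505 0.139 0.052] [0.447 0.044 0.015]
```

View pics/crop1.png

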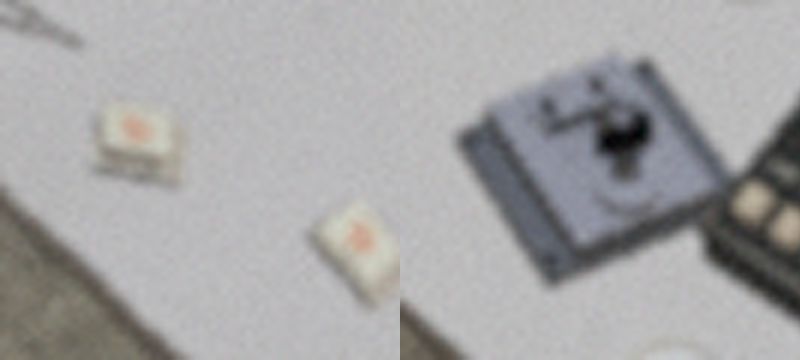

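Block 1 (left, top at 19.8 mm) is the fresh one, near (0.435,-0.162). The spent block has its top at 12 mm. The clamp's knob is near (0.495,0.15). I'll look at each from above.

Call:
drive_tool(plan=[[-0.028,-0.032,0,0,0,0,1],[-0.028,-0.032,0,0,0,0,1],[-0.028,-0.032,0,0,0,0,1],[-0.028,-0.032,0,0,0,0,1],[-0.028,-0.032,0,0,0,0,1],[-0.028,-0.032,0,0,0,0,1],[0,0,0,0,0,0,1],[0,0,0,0,0,0,1],[0,0,0,0,0,0,1]])

```text
t: 1.05
tcp_pos: [0.4337, -0.1677, 0.2252]
tool_rot: [0.707, 0.707, 0.0, 0.0]
force: [-0.9, -0.6, 1.0]
finger_gap: 1.001
gripper_force: 0.0
```

```bash
python3 - <<'E'
from h import *
d=snap('wrist');P=cloud(d);pickle.dump((d,P),open('wrist1.pkl','wb'));save(d,'wrist1.png',1.25)
E
```

```text
(no output)
```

View pics/wrist1.png

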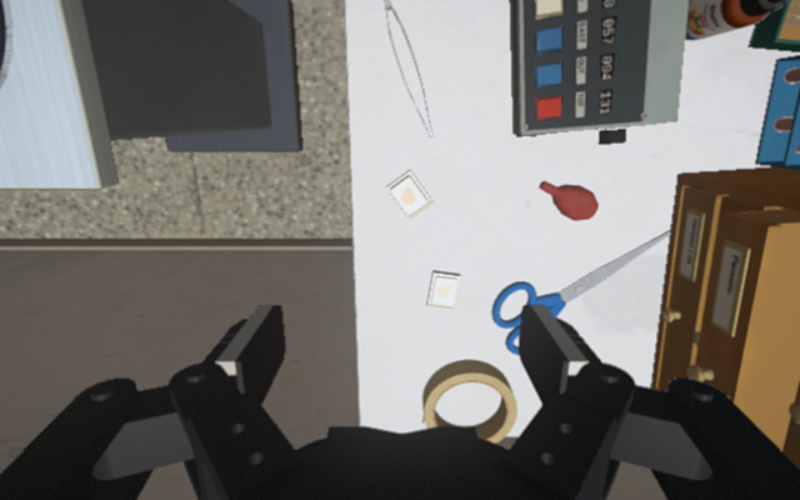

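Call:
drive_tool(plan=[[0.045,0.008,0,0,0,0,1],[0.045,0.008,0,0,0,0,1],[0.045,0.008,0,0,0,0,1],[0.045,0.008,0,0,0,0,1],[0.045,0.008,0,0,0,0,1],[0.045,0.008,0,0,0,0,1],[0.045,0.008,0,0,0,0,1],[0,0,0,0,0,0,1],[0,0,0,0,0,0,1],[0,0,0,0,0,0,1]])

```text
t: 2.1
tcp_pos: [0.4886, 0.1471, 0.2248]
tool_rot: [0.707, 0.708, -0.0, -0.0]
force: [0.2, -0.2, 0.1]
finger_gap: 1.0
gripper_force: 0.0
```

```bash
python3 - <<'E'
from h import *
d=snap('wrist');P=cloud(d);pickle.dump((d,P),open('wrist2.pkl','wb'));save(d,'wrist2.png',1.25)
E
```

```text
(no output)
```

View pics/wrist2.png

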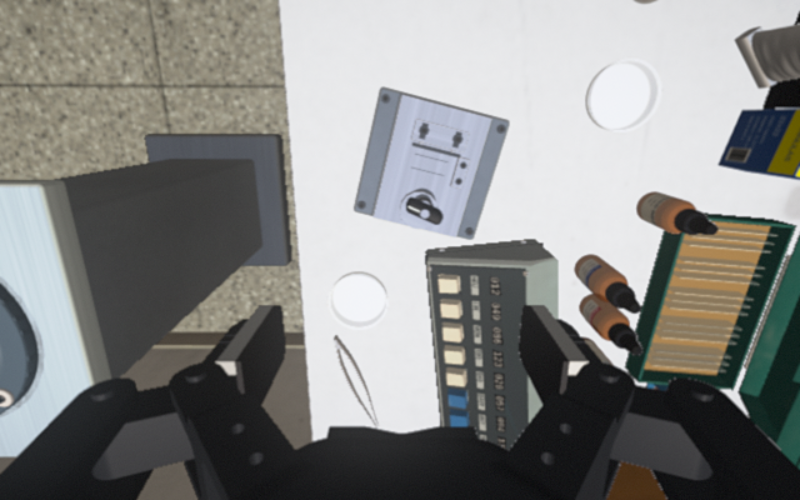

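Wrist1 shows the fresh block at (410,195) rotated about 40°, and the spent one at (443,290). Wrist2 shows the clamp: bed centre about (435,165), knob (423,208), end stop on the right (457,168), jaw on top (440,147). Next come the fits.

```bash
python3 - <<'E'
from h import *
def rect(p):
    r=cv2.minAreaRect((p[:,:2]*1000).astype(np.float32));return [np.round(x,2) for x in r], cv2.boxPoints(r).round(1).tolist()
d,P=pickle.load(open('wrist1.pkl','rb'))
Z=P[...,2];near=np.hypot(P[...,0]-.435,P[...,1]+.162)<.035
print('table',np.nanmedian(Z[near&(Z<.004)]))
top=near&(Z>.0165)&(Z<.023); print('wax',top.sum(),np.median(P[top],0).round(4),rect(P[top]))
al=near&(Z>.0035)&(Z<.023);print('all',al.sum(),rect(P[al]))
cs=near&(Z>.003)&(Z<.0135);print('cass',cs.sum(),np.median(P[cs],0).round(4))
im=d['image'][...,::-1]; v,u=156,328
a=cv2.resize(im[v-25:v+25,u-25:u+25],None,fx=8,fy=8,interpolation=cv2.INTER_CUBIC)
d,P=pickle.load(open('wrist2.pkl','rb'));Z=P[...,2]
near=np.hypot(P[...,0]-.494,P[...,1]-.17)<.11
for lo,hi in((.005,.02),(.021,.027),(.028,.036),(.066,.076)):
    m=near&(Z>lo)&(Z<hi)
    n,l,st,_=cv2.connectedComponentsWithStats(m.astype(np.uint8))
    k=[i for i in range(1,n) if st[i,4]>15]
    for i in k: q=P[l==i];print(lo,hi,st[i].tolist(),np.median(q,0).round(4),rect(q))
im=d['image'][...,::-1]
b=cv2.resize(im[85:185,285:405],None,fx=4,fy=4,interpolation=cv2.INTER_CUBIC)[:, :400]
cv2.imwrite('pics/crop2.png',np.hstack([a,b]))
E
```

```text
table 9.407814460415942e-05
wax 537 [ 0.4406 -0.1633  0.02  ] ([array([ 440.51, -164.15]), array([23.13, 30.15]), np.float64(35.7)], [[422.29998779296875, -158.6999969482422], [439.8999938964844, -183.10000610351562], [458.70001220703125, -169.60000610351562], [441.1000061035156, -145.1999969482422]])
all 778 ([array([ 442.  , -165.89]), array([27.98, 38.77]), np.float64(36.07)], [[419.29998779296875, -158.5], [442.1000061035156, -189.8000030517578], [464.70001220703125, -173.3000030517578], [441.8999938964844, -142.0]])
cass 238 [ 0.4453 -0.1608  0.0073]
0.005 0.02 [283, 69, 125, 123, 3392] [0.482  0.1826 0.01  ] ([array([513.84, 175.2 ]), array([113.73, 118.27]), np.float64(75.99)], [[442.70001220703125, 134.3000030517578], [557.5, 105.69999694824219], [585.0, 216.10000610351562], [470.20001220703125, 244.6999969482422]])
0.005 0.02 [340, 193, 61, 10, 205] [0.5471 0.1007 0.014 ] ([array([546.37, 101.12]), array([71.45,  5.35]), np.float64(8.87)], [[510.70001220703125, 98.30000305175781], [511.5, 93.0], [582.0999755859375, 104.0], [581.2999877929688, 109.30000305175781]])
0.005 0.02
[... 1749 characters left out ...]
, 96.69999694824219], [512.4000244140625, 90.0], [582.0, 104.0999984741211], [580.7000122070312, 110.80000305175781]])
0.028 0.036 [343, 217, 3, 18, 29] [0.5149 0.0746 0.0346] ([array([514.66,  73.41]), array([ 1.7 , 20.93]), np.float64(5.84)], [[512.7000122070312, 83.69999694824219], [514.9000244140625, 62.900001525878906], [516.5999755859375, 63.099998474121094], [514.4000244140625, 83.9000015258789]])
0.066 0.076 [325, 160, 30, 20, 310] [0.5061 0.1479 0.0711] ([array([506.64, 147.27]), array([10.23, 29.9 ]), np.float64(65.58)], [[490.8999938964844, 148.8000030517578], [518.0999755859375, 136.39999389648438], [522.4000244140625, 145.6999969482422], [495.1000061035156, 158.10000610351562]])
```

View pics/crop2.png

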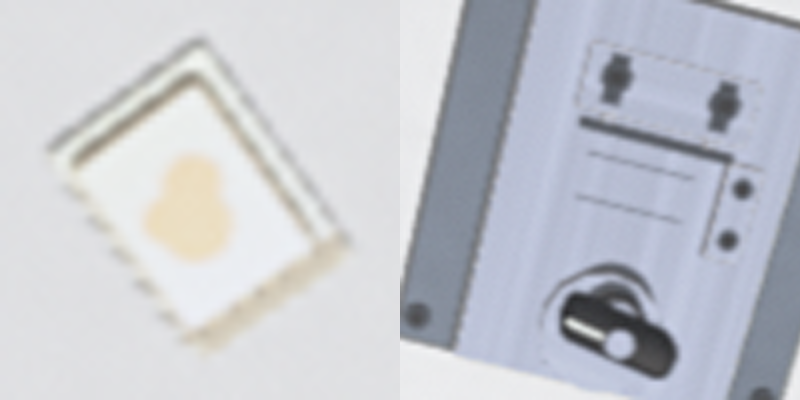

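Block: +x (square end) points up-left in the world image, and the tan label is at the lower right of the crop, so yaw is about 126°. The clamp's yaw is about -14.0°. Nest = knob + 33 mm along y = (0.5146, 0.1793), and the jaw/stop extents confirm it (x -22.8..30, y -13..). The knob is at about 0.18 rad. Next I check the jaw face, stop height and finger tips.

```bash
cat >> h.py <<'E'
N=np.array([.5146,.1793]);YAW=np.radians(-14.)
def toclamp(P):
    c,s=np.cos(YAW),np.sin(YAW);a=P[...,:2]-N
    return np.stack([c*a[...,0]+s*a[...,1],-s*a[...,0]+c*a[...,1],P[...,2]-.024],-1)*1000
E
python3 - <<'E'
from h import *
d,P=pickle.load(open('wrist2.pkl','rb'));C=toclamp(P);x,y,z=np.moveaxis(C,-1,0)
m=(abs(x)<15)&(z>4)&(z<12)&(y>5)&(y<25)
for x0 in range(-20,17,6):
    k=m&(abs(x-x0)<3) | ((abs(x-x0)<3)&(z>4)&(z<12)&(y>5)&(y<25)); print('jaw x',x0,np.sort(y[k])[:6].round(1))
k=(x>10)&(x<32)&(abs(y)<12)&(z>3); print('stop x',np.sort(x[k])[:10].round(1),'z',np.percentile(z[k],[50,90,100]).round(1))
k=(abs(x)<30)&(y>10)&(y<36)&(z>3);print('jaw z',np.percentile(z[k],[50,90,100]).round(1))
E0=np.linalg.inv(np.array(d['extrinsics'])@np.linalg.inv(np.array(d['mount'])))
T=P@E0[:3,:3].T+E0[:3,3]
for n,k in(('L',(slice(230,330),slice(150,232))),('R',(slice(230,330),slice(412,500)))):
    q=T[k].reshape(-1,3);q=q[(abs(q[:,1])<.07)&(q[:,2]<.06)&(abs(q[:,0])<.03)];i=np.argsort(q[:,2])[-30:]
    print(n,len(q),q[i[::6]].round(4).tolist())
# spent check
d,P=pickle.load(open('wrist1.pkl','rb'));k=(np.hypot(P[...,0]-.4705,P[...,1]+.2593)<.03)&(P[...,2]>.004);print('spent',np.median(P[k],0))
E
```

```text
jaw x -20 [12.2 12.5 12.7 12.9 13.2 13.4]
jaw x -14 [12.  12.2 12.2 12.4 12.8 13. ]
jaw x -8 [12.3 12.5 12.5 12.8 12.8 13. ]
jaw x -2 [12.1 12.1 12.3 12.6 12.8 13. ]
jaw x 4 [12.1 12.3 12.3 12.5 12.8 13.1]
jaw x 10 [12.  12.4 12.6 12.6 12.8 12.8]
jaw x 16 [12.1 12.2 12.4 12.6 12.9 13.1]
stop x [17.  17.5 17.7 17.7 18.2 20.1 20.1 20.1 20.1 20.1] z [  6.2   7.3 287. ]
jaw z [ 6.   8.4 12. ]
L 4751 [[-0.0086, -0.042, -0.0208], [-0.0058, -0.0418, -0.0204], [-0.0094, -0.0422, -0.0203], [-0.0005, -0.042, -0.0199], [0.0028, -0.0423, -0.0194]]
R 4935 [[-0.0057, 0.0434, -0.0206], [-0.0028, 0.0432, -0.0204], [-0.0074, 0.0432, -0.0203], [0.0064, 0.0435, -0.0199], [-0.0074, 0.0434, -0.0194]]
spent [ 0.47562351 -0.25916171  0.01143296]
```

Jaw face is at about y = 12 mm, and the stop top is about 6–7 mm above the bed. Going over the fresh block and turning.

Call:
drive_tool(plan=[[-0.0389,-0.006,0,0,0,0,0.2],[-0.0389,-0.006,0,0,0,0,0.2],[-0.0389,-0.006,0,0,0,0,0.2],[-0.0389,-0.006,0,0,0,0,0.2],[-0.0389,-0.006,0,0,0,0,0.2],[-0.0389,-0.006,0,0,0,0,0.2],[-0.0389,-0.006,0,0,0,0,0.2],[-0.0389,-0.006,0,0,0,0,0.2],[0,0,0,0,0,-8.5,0.2],[0,0,0,0,0,-8.5,0.2]])

```text
t: 3.15
tcp_pos: [0.4399, -0.167, 0.2252]
tool_rot: [0.595, 0.804, -0.0, 0.0]
force: [-1.4, 0.3, 0.3]
finger_gap: 0.603
gripper_force: 0.0
```

Call:
drive_tool(plan=[[0,0,0,0,0,-8.5,0.2],[0,0,0,0,0,-8.5,0.2],[0,0,0,0,0,-8.5,0.2],[0,0,0,0,0,-8.5,0.2],[0,0,0,0,0,-8.5,0.2],[0,0,0,0,0,-8.5,0.2],[0,0,0,0,0,-8.5,0.2],[0,0,0,0,0,-8.5,0.2],[0,0,0,0,0,-8.5,0.2],[0,0,0,0,0,-8.5,0.2]])

```text
t: 4.15
tcp_pos: [0.4401, -0.1654, 0.2252]
tool_rot: [-0.106, 0.994, 0.0, -0.0]
force: [-0.5, -0.1, -0.2]
finger_gap: 0.598
gripper_force: 0.0
```

Call:
drive_tool(plan=[[0,0,0.02,0,0,-8.5,0.2],[0,0,0.03,0,0,-8.5,0.2],[0,0,0.03,0,0,-5,0.2],[0,0,0.03,0,0,0,0.2],[0,0,0,0,0,0,0.2],[0,0,0,0,0,0,0.2],[0,0,0,0,0,0,0.2]])

```text
t: 4.85
tcp_pos: [0.4417, -0.1653, 0.1164]
tool_rot: [-0.292, 0.956, -0.001, 0.001]
force: [0.8, -0.8, 0.6]
finger_gap: 0.601
gripper_force: 0.0
```

```bash
cat >> h.py <<'E'
def st(b=None):
    s=manip.sense();M=R.from_quat(s['tool_rot']).as_matrix()
    print('t',round(s['t'],2),'tcp',s['tcp_pos'].round(4),'yaw_y',np.degrees(np.arctan2(M[1,1],M[0,1])).round(2),'tilt',M[:2,2].round(4),'q',s['q'].round(3),'F',s['force'].round(2),'T',s['ft_torque'].round(3),'gap',round(s['finger_gap'],3))
    if b is not None: print('shift in tool',(M.T@(np.array(b)-s['tcp_pos'])).round(4))
E
python3 - <<'E'
from h import *
st([.4405,-.1641,.05])
d=snap('wrist');P=cloud(d);save(d,'wrist3.png',1.25)
E0=np.linalg.inv(np.array(d['extrinsics'])@np.linalg.inv(np.array(d['mount'])));T=P@E0[:3,:3].T+E0[:3,3]
for sg in(-1,1):
    k=(sg*T[...,1]>.015)&(sg*T[...,1]<.05)&(abs(T[...,0])<.014)&(T[...,2]<.04)
    q=T[k];print(len(q),np.percentile(q[:,2],[50,90,99,100]).round(4), q[np.argsort(q[:,2])[-3:]].round(4).tolist())
Z=P[...,2];near=np.hypot(P[...,0]-.441,P[...,1]+.164)<.035
k=near&(Z>.0165)&(Z<.023);r=cv2.minAreaRect((P[k][:,:2]*1000).astype(np.float32));print(r)
E
```

```text
t 4.85 tcp [ 0.4417 -0.1653  0.1164] yaw_y 123.93 tilt [ 0.0023 -0.0015] q [-0.596  0.505  1.915 -0.     0.719 -2.759] F [ 0.76 -0.85  0.61] T [ 0.031 -0.025  0.07 ] gap 0.601
shift in tool [0.0004 0.0018 0.0664]
6584 [-0.0609 -0.0272 -0.0132 -0.0073] [[0.0047, -0.0273, -0.0089], [0.0031, -0.0274, -0.0088], [-0.0064, -0.0276, -0.0073]]
10248 [-0.0645 -0.0337 -0.0145 -0.0084] [[0.0032, 0.0241, -0.0091], [-0.0077, 0.0242, -0.009], [0.0044, 0.0242, -0.0084]]
((440.38885498046875, -164.17947387695312), (23.28313636779785, 29.582897186279297), 35.40690231323242)
```

View pics/wrist3.png

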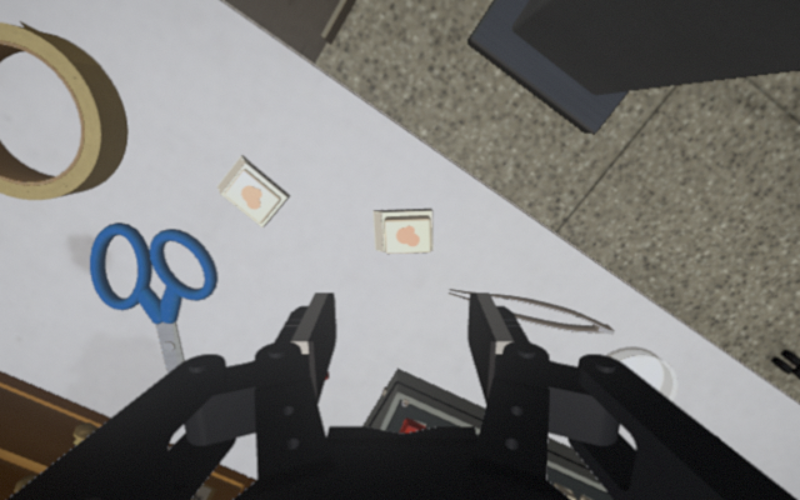

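The block sits between the fingers at (405,232), aligned with its label on the left. The spent block is at (253,190). Lowering partway and checking fingertip height.

Call:
drive_tool(plan=[[0,0.0018,0.02,0,0,-1.5,0.2],[0,0,0.03,0,0,0,0.2],[0,0,0.03,0,0,0,0.2],[0,0,0,0,0,0,0.2],[0,0,0,0,0,0,0.2]])

```text
t: 5.4
tcp_pos: [0.4405, -0.163, 0.036]
tool_rot: [-0.305, 0.952, -0.0, 0.0]
force: [0.6, 0.2, 0.9]
finger_gap: 0.604
gripper_force: 0.0
```

```bash
python3 - <<'E'
from h import *
st([.4405,-.1641,.0225])
d=snap('wrist');P=cloud(d);save(d,'wrist4.png',1.25)
for n in ('scene',):
    d2=snap(n);Q=cloud(d2);
    k=np.hypot(Q[...,0]-.44,Q[...,1]+.164)<.06
    v,u=np.where(k);print(v.min(),v.max(),u.min(),u.max())
    a=d2['image'][240:310,335:415,::-1];cv2.imwrite('pics/sc4.png',cv2.resize(a,None,fx=6,fy=6,interpolation=cv2.INTER_CUBIC))
s=snap('side');Q=cloud(s);k=np.hypot(Q[...,0]-.44,Q[...,1]+.164)<.05;v,u=np.where(k);print('side',k.sum(),*( (v.min(),v.max(),u.min(),u.max()) if k.any() else ()))
if k.any():
    v0,u0=int(np.median(v)),int(np.median(u));a=s['image'][max(0,v0-50):v0+50,max(0,u0-65):u0+65,::-1];cv2.imwrite('pics/sd4.png',cv2.resize(a,None,fx=6,fy=6,interpolation=cv2.INTER_CUBIC))
E
```

```text
t 5.4 tcp [ 0.4405 -0.163   0.036 ] yaw_y 125.5 tilt [ 0.0007 -0.0005] q [-0.593  0.667  1.963 -0.     0.511 -2.783] F [0.58 0.22 0.94] T [-0.025 -0.005  0.092] gap 0.604
shift in tool [ 0.0006 -0.0009  0.0135]
95 383 340 416
side 1993 23 185 327 364
```

View pics/sd4.png

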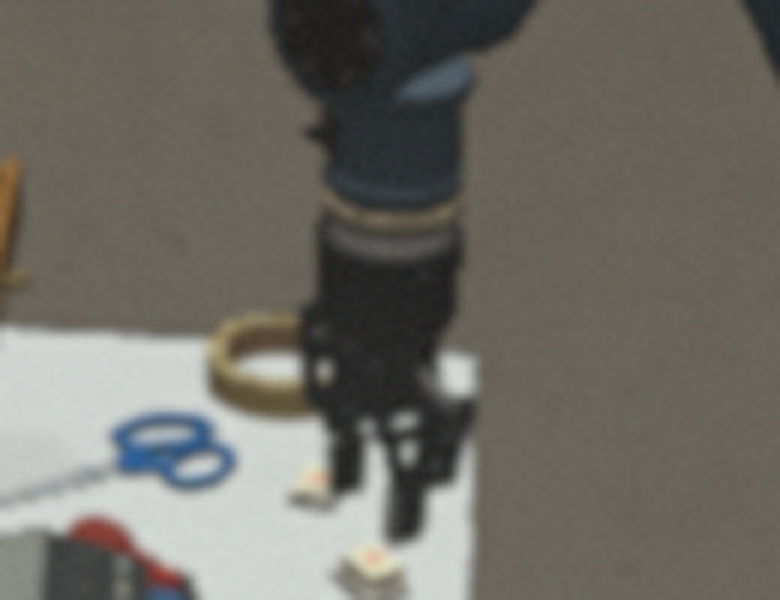

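Side view: the near fingertip at (405,535) is still clearly above the fresh block at (370,565). I'll get its height numerically.

```bash
python3 - <<'E'
from h import *
for n in('side','scene'):
    s=snap(n);Q=cloud(s);dark=s['image'].max(-1)<70
    k=(np.hypot(Q[...,0]-.44,Q[...,1]+.163)<.06)&dark&(Q[...,2]<.2)
    q=Q[k];i=np.argsort(q[:,2])[:10];print(n,len(q),q[i].round(3).tolist())
E
```

```text
side 575 [[0.46, -0.177, 0.055], [0.457, -0.183, 0.056], [0.46, -0.181, 0.057], [0.451, -0.188, 0.057], [0.454, -0.18, 0.058], [0.461, -0.181, 0.06], [0.426, -0.129, 0.061], [0.419, -0.129, 0.061], [0.451, -0.185, 0.063], [0.423, -0.125, 0.063]]
scene 562 [[0.416, -0.138, 0.069], [0.415, -0.138, 0.075], [0.41, -0.142, 0.09], [0.449, -0.197, 0.093], [0.41, -0.128, 0.093], [0.411, -0.13, 0.094], [0.41, -0.141, 0.094], [0.412, -0.143, 0.094], [0.414, -0.144, 0.094], [0.414, -0.141, 0.095]]
```

Readings disagree, so I'll feel for the table: descend in small steps with the fingers straddling the block.

Call:
drive_tool(plan=[[0,-0.0009,0.003,0,0,0,0.2],[0,0,0.003,0,0,0,0.2],[0,0,0.003,0,0,0,0.2],[0,0,0.003,0,0,0,0.2],[0,0,0.003,0,0,0,0.2],[0,0,0.003,0,0,0,0.2],[0,0,0,0,0,0,0.2],[0,0,0,0,0,0,0.2]])

```text
t: 6.45
tcp_pos: [0.4404, -0.1633, 0.0169]
tool_rot: [-0.305, 0.952, 0.0, -0.0]
force: [-0.6, -0.8, 0.0]
finger_gap: 0.596
gripper_force: 0.0
```

```bash
python3 - <<'E'
from h import *
st([.4405,-.1641,.0225])
d=snap('wrist');P=cloud(d);save(d,'wrist5.png',1.25)
E0=np.linalg.inv(np.array(d['extrinsics'])@np.linalg.inv(np.array(d['mount'])));T=P@E0[:3,:3].T+E0[:3,3]
for sg in(-1,1):
    k=(sg*T[...,1]>.02)&(sg*T[...,1]<.045)&(abs(T[...,0])<.012)&(d['image'].max(-1)<90)
    q=T[k];print(len(q),np.percentile(q[:,2],[50,90,99,100]).round(4), q[np.argsort(q[:,2])[-8:]].round(4).tolist())
E
```

```text
t 6.45 tcp [ 0.4404 -0.1633  0.0169] yaw_y 125.5 tilt [-0.0003  0.0002] q [-0.594  0.708  1.967 -0.     0.467 -2.784] F [-0.58 -0.81  0.03] T [ 0.065 -0.033  0.048] gap 0.596
shift in tool [ 0.0004 -0.0007 -0.0056]
3048 [-0.0444 -0.0217 -0.0138 -0.011 ] [[-0.0041, -0.0272, -0.0123], [0.0042, -0.0273, -0.012], [-0.007, -0.0274, -0.0119], [-0.0038, -0.0272, -0.0118], [0.0055, -0.0273, -0.0115], [0.0049, -0.0274, -0.0113], [-0.0053, -0.0274, -0.0111], [0.0068, -0.0273, -0.011]]
4172 [-0.0558 -0.0235 -0.0133 -0.0099] [[-0.001, 0.024, -0.0113], [-0.0018, 0.0241, -0.0108], [0.0009, 0.024, -0.0107], [-0.0002, 0.0241, -0.0106], [-0.0024, 0.0242, -0.0106], [0.0003, 0.024, -0.0106], [0.0013, 0.024, -0.0105], [0.0088, 0.0242, -0.0099]]
```

View pics/wrist5.png

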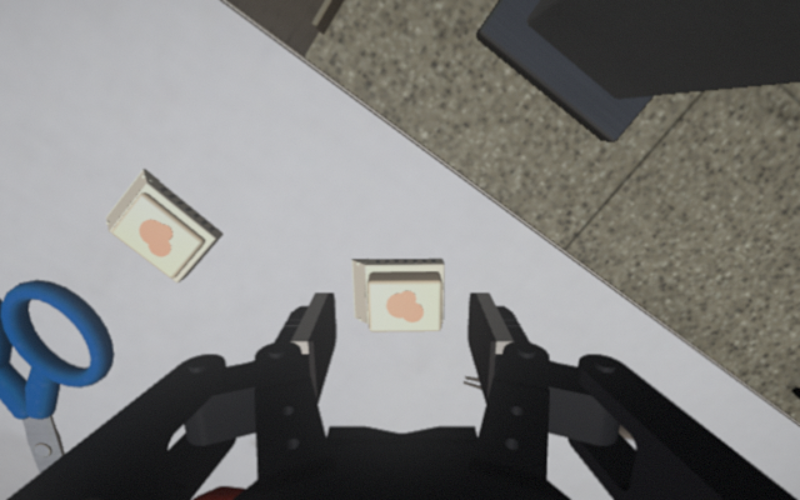

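The block at (405,300) is between and below the fingertips at (325,300) and (480,300). The tips are still above the wax. Continuing to feel downward.

Call:
drive_tool(plan=[[0,-0.0007,0.002,0,0,0,0.2],[0,0,0.002,0,0,0,0.2],[0,0,0.002,0,0,0,0.2],[0,0,0,0,0,0,0.2],[0,0,0,0,0,0,0.2]])

```text
t: 7.0
tcp_pos: [0.4408, -0.1639, 0.011]
tool_rot: [-0.305, 0.952, 0.0, -0.0]
force: [-0.5, 0.0, -0.1]
finger_gap: 0.6
gripper_force: 0.0
```

Call:
drive_tool(plan=[[0,0,0.002,0,0,0,0.2],[0,0,0.001,0,0,0,0.2],[0,0,0,0,0,0,0.2],[0,0,0,0,0,0,0.2]])

```text
t: 7.4
tcp_pos: [0.4409, -0.164, 0.0081]
tool_rot: [-0.305, 0.952, 0.0, -0.0]
force: [0.6, 0.5, -0.1]
finger_gap: 0.604
gripper_force: 0.0
```

Call:
drive_tool(plan=[[0,0,0.002,0,0,0,0.2],[0,0,0.002,0,0,0,0.2],[0,0,0,0,0,0,0.2],[0,0,0,0,0,0,0.2]])

```text
t: 7.8
tcp_pos: [0.4409, -0.1639, 0.004]
tool_rot: [-0.305, 0.952, 0.0, -0.0]
force: [-0.5, 0.2, 0.5]
finger_gap: 0.599
gripper_force: 0.0
```

Call:
drive_tool(plan=[[0,0,-0.002,0,0,0,-0.15],[0,0,-0.003,0,0,0,-0.15],[0,0,-0.005,0,0,0,-0.15],[0,0,-0.01,0,0,0,-0.15],[0,0,0,0,0,0,-0.15]])

```text
t: 8.3
tcp_pos: [0.4416, -0.1644, 0.0255]
tool_rot: [-0.305, 0.952, -0.001, 0.001]
force: [0.1, -0.1, 0.3]
finger_gap: 0.426
gripper_force: 0.0
```

```bash
python3 - <<'E'
from h import *
st([.4405,-.1641,.0225])
d=snap('wrist');P=cloud(d);save(d,'wrist6.png',1.25)
E0=np.linalg.inv(np.array(d['extrinsics'])@np.linalg.inv(np.array(d['mount'])));T=P@E0[:3,:3].T+E0[:3,3]
for sg in(-1,1):
    k=(sg*T[...,1]>.013)&(sg*T[...,1]<.035)&(abs(T[...,0])<.012)&(d['image'].max(-1)<90)
    q=T[k];print(len(q),np.percentile(q[:,2],[50,90,99,100]).round(4), q[np.argsort(q[:,2])[-8:]].round(4).tolist())
E
```

```text
t 8.3 tcp [ 0.4416 -0.1644  0.0255] yaw_y 125.51 tilt [ 0.0022 -0.0015] q [-0.594  0.69   1.963 -0.     0.486 -2.785] F [ 0.1 -0.1  0.3] T [ 0.013 -0.034 -0.003] gap 0.426
shift in tool [0.0008 0.0009 0.003 ]
2217 [-0.0384 -0.019  -0.0126 -0.0099] [[0.0051, -0.0198, -0.0116], [0.0078, -0.0198, -0.0108], [0.0083, -0.0197, -0.0108], [-0.005, -0.0197, -0.0106], [0.006, -0.0199, -0.0103], [-0.0042, -0.0198, -0.0103], [0.0085, -0.0198, -0.0101], [-0.0049, -0.0198, -0.0099]]
2783 [-0.0437 -0.0199 -0.0112 -0.0086] [[0.0002, 0.0165, -0.0093], [0.0011, 0.0165, -0.0091], [0.0006, 0.0165, -0.0091], [-0.0038, 0.0167, -0.0091], [-0.0016, 0.0166, -0.009], [0.0015, 0.0165, -0.0089], [-0.0007, 0.0166, -0.0087], [0.0019, 0.0166, -0.0086]]
```

View pics/wrist6.png

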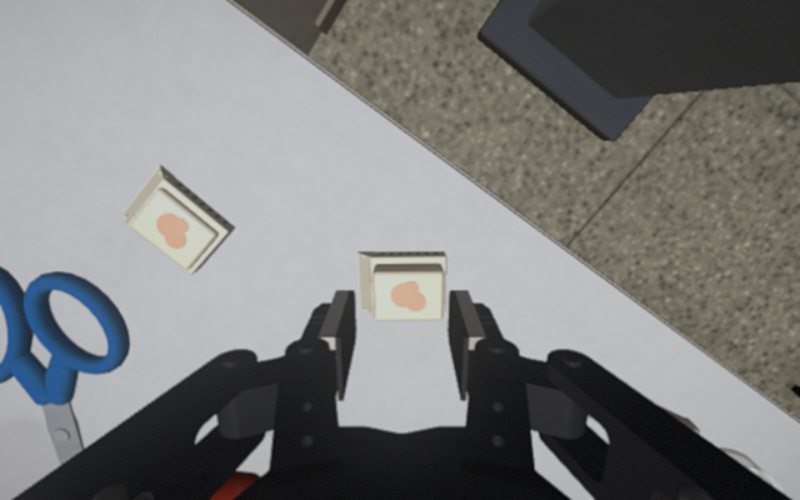

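No contact at TCP 4 mm with the fingers 51 mm apart. Visually the tips sit about 5–9 mm behind the TCP. The latest picture shows the fingers at (347,300) and (458,300) just clearing the wax (373–443). I descend by feel at this opening.

Call:
drive_tool(plan=[[0,0.001,0.002,0,0,0,-0.15],[0,0,0.002,0,0,0,-0.15],[0,0,0,0,0,0,-0.15],[0,0,0,0,0,0,-0.15]])

```text
t: 8.75
tcp_pos: [0.4401, -0.163, 0.0198]
tool_rot: [-0.305, 0.952, 0.0, -0.0]
force: [0.0, -0.6, 0.7]
finger_gap: 0.426
gripper_force: 0.0
```

Call:
drive_tool(plan=[[0,0,0.001,0,0,0,-0.15],[0,0,0.001,0,0,0,-0.15],[0,0,0,0,0,0,-0.15],[0,0,0,0,0,0,-0.15]])

```text
t: 9.15
tcp_pos: [0.4403, -0.1631, 0.018]
tool_rot: [-0.305, 0.952, 0.0, -0.0]
force: [0.1, 0.1, -0.8]
finger_gap: 0.425
gripper_force: 0.0
```

Call:
drive_tool(plan=[[0,0,0.001,0,0,0,-0.15],[0,0,0.001,0,0,0,-0.15],[0,0,0,0,0,0,-0.15],[0,0,0,0,0,0,-0.15]])

```text
t: 9.55
tcp_pos: [0.4403, -0.1631, 0.0161]
tool_rot: [-0.305, 0.952, 0.0, -0.0]
force: [0.1, -0.3, 0.3]
finger_gap: 0.425
gripper_force: 0.0
```

```bash
cat >> h.py <<'E'
def tips(lo,hi):
    d=snap('wrist');P=cloud(d)
    E0=np.linalg.inv(np.array(d['extrinsics'])@np.linalg.inv(np.array(d['mount'])));T=P@E0[:3,:3].T+E0[:3,3]
    for sg in(-1,1):
        k=(sg*T[...,1]>lo)&(sg*T[...,1]<hi)&(abs(T[...,0])<.012)&(d['image'].max(-1)<90)
        q=T[k];print('tip',sg,np.median(q[np.argsort(q[:,2])[-12:]],0).round(4).tolist())
    return d,P
def wax(P,c,zt,r=.03):
    Z=P[...,2];k=(np.hypot(P[...,0]-c[0],P[...,1]-c[1])<r)&(abs(Z-zt)<.003)
    n,l,s,_=cv2.connectedComponentsWithStats(k.astype(np.uint8));i=1+np.argmax(s[1:,4]);q=P[l==i]
    r=cv2.minAreaRect((q[:,:2]*1000).astype(np.float32));print('wax',len(q),np.round(np.array(r[0]),2),np.round(r[1],2),round(r[2],2),'z',np.median(q[:,2]).round(4));return q
E
python3 - <<'E'
from h import *
st([.4405,-.1641,.0225]);d,P=tips(.013,.035);wax(P,(.4405,-.164),.02)
E
```

```text
t 9.55 tcp [ 0.4403 -0.1631  0.0161] yaw_y 125.5 tilt [-0.0001  0.    ] q [-0.593  0.709  1.968 -0.     0.464 -2.784] F [ 0.14 -0.25  0.34] T [-0.03   0.036 -0.017] gap 0.425
shift in tool [ 0.0004 -0.0009 -0.0064]
tip -1 [0.0068, -0.0198, -0.0107]
tip 1 [-0.0003, 0.0166, -0.0093]
wax 2518 [ 439.98 -164.13] [23.46 30.03] 35.87 z 0.0198
```

No contact. I raise 3 mm to clear the cassette rim and close gently at 20 N.

Call:
drive_tool(plan=[[0,0,-0.003,0,0,0,-0.15],[0,0,0,0,0,0,-0.25],[0,0,0,0,0,0,-0.3],[0,0,0,0,0,0,-0.45],[0,0,0,0,0,0,-0.45],[0,0,0,0,0,0,-0.45],[0,0,0,0,0,0,-0.45]], newtons=20)

```text
t: 10.3
tcp_pos: [0.4403, -0.1631, 0.0191]
tool_rot: [-0.305, 0.952, 0.0, -0.0]
force: [0.3, 0.7, -0.5]
finger_gap: 0.277
gripper_force: 0.0
```

```bash
python3 - <<'E'
from h import *
st([.4405,-.1641,.0225]);print(manip.sense()['gripper_force']);d,P=tips(.011,.03);wax(P,(.4405,-.164),.02)
E
```

```text
t 10.3 tcp [ 0.4403 -0.1631  0.0191] yaw_y 125.5 tilt [-0.0001  0.    ] q [-0.594  0.703  1.967 -0.     0.471 -2.784] F [ 0.35  0.73 -0.54] T [-0.039 -0.032  0.015] gap 0.277
shift in tool [ 0.0004 -0.0009 -0.0034]
0.0
tip -1 [0.0113, -0.0162, -0.0112]
tip 1 [0.0114, 0.0138, -0.0114]
wax 2111 [ 440.14 -164.17] [23.15 29.36] 36.09 z 0.0198
```

Fingers closed to 23 mm without touching, so the tips were above the wax: they stand about 8 mm *above* the TCP height, and I had the sign wrong. Reopening and going lower.

Call:
drive_tool(plan=[[0,0,0,0,0,0,-0.1],[0,0,0,0,0,0,-0.1],[0,0,0,0,0,0,-0.1],[0,0,0.004,0,0,0,-0.1],[0,0,0.004,0,0,0,-0.1],[0,0,0.004,0,0,0,-0.1],[0,0,0.002,0,0,0,-0.1],[0,0,0,0,0,0,-0.1],[0,0,0,0,0,0,-0.1]])

```text
t: 11.25
tcp_pos: [0.4402, -0.1631, 0.005]
tool_rot: [-0.305, 0.952, 0.0, -0.0]
force: [-0.2, 0.1, 0.1]
finger_gap: 0.451
gripper_force: 0.0
```

```bash
python3 - <<'E'
from h import *
st([.4405,-.1641,.0225]);d,P=tips(.015,.03);wax(P,(.4405,-.164),.02)
E
```

```text
t 11.25 tcp [ 0.4402 -0.1631  0.005 ] yaw_y 125.5 tilt [-0.0003  0.0002] q [-0.594  0.733  1.971 -0.     0.438 -2.784] F [-0.22  0.09  0.11] T [-0.054 -0.002 -0.022] gap 0.451
shift in tool [ 0.0003 -0.001  -0.0175]
tip -1 [0.0044, -0.0208, -0.0112]
tip 1 [-0.0036, 0.0177, -0.0095]
wax 2862 [ 440.25 -164.02] [24.04 30.12] 36.67 z 0.0197
```

Call:
drive_tool(plan=[[0,0.0005,0.002,0,0,0,-0.1],[0,0,0.002,0,0,0,-0.1],[0,0,0,0,0,0,-0.1],[0,0,0,0,0,0,-0.2],[0,0,0,0,0,0,-0.28],[0,0,0,0,0,0,-0.4],[0,0,0,0,0,0,-0.45],[0,0,0,0,0,0,-0.45]], newtons=20)

```text
t: 12.1
tcp_pos: [0.4398, -0.1625, 0.0015]
tool_rot: [-0.305, 0.952, 0.0, -0.0]
force: [0.2, 1.3, 5.9]
finger_gap: 0.348
gripper_force: 21.6
```

```bash
python3 - <<'E'
from h import *
st([.4405,-.1641,.0225]);print(manip.sense()['gripper_force']);d,P=tips(.011,.03);wax(P,(.4405,-.164),.02)
E
```

```text
t 12.1 tcp [ 0.4398 -0.1625  0.0015] yaw_y 125.5 tilt [-0.0003  0.0003] q [-0.593  0.741  1.973  0.     0.428 -2.784] F [0.18 1.32 5.92] T [0.237 0.088 0.016] gap 0.348
shift in tool [ 0.0004 -0.0017 -0.021 ]
21.596219023349477
tip -1 [0.0114, -0.0179, -0.012]
tip 1 [0.0114, 0.0147, -0.0119]
wax 3222 [ 439.93 -164.07] [23.76 42.58] 36.25 z 0.0198
```

Gripped (29.6 mm, 21.6 N). Lifting and carrying it over the clamp.

Call:
drive_tool(plan=[[0,0,-0.005,0,0,0,-0.45],[0,0,-0.015,0,0,0,-0.45],[0,0,-0.03,0,0,0,-0.45],[0,0,-0.03,0,0,0,-0.45],[0,0,-0.02,0,0,0,-0.45],[0,0,0,0,0,0,-0.45]])

```text
t: 12.75
tcp_pos: [0.4417, -0.1639, 0.1036]
tool_rot: [-0.305, 0.952, -0.003, 0.002]
force: [-0.3, -0.0, -0.4]
finger_gap: 0.342
gripper_force: 20.8
```

Call:
drive_tool(plan=[[-0.012,0.01,0,0,0,0,-0.45],[-0.0287,0.0258,0,0,0,0,-0.45],[-0.0287,0.0258,0,0,0,0,-0.45],[-0.0287,0.0258,0,0,0,0,-0.45],[-0.0287,0.0258,0,0,0,0,-0.45],[-0.0287,0.0258,0,0,0,0,-0.45],[-0.0287,0.0258,0,0,0,0,-0.45],[-0.0287,0.0258,0,0,0,0,-0.45],[-0.0287,0.0258,0,0,0,0,-0.45],[-0.0164,0.0159,0,0,0,0,-0.45]])

```text
t: 13.75
tcp_pos: [0.5152, 0.1787, 0.1]
tool_rot: [-0.306, 0.952, 0.0, -0.0]
force: [0.4, 0.0, -0.6]
finger_gap: 0.337
gripper_force: 20.8
```

Call:
drive_tool(plan=[[0,0,0,0,0,5,-0.45],[0,0,0,0,0,8,-0.45],[0,0,0,0,0,8,-0.45],[0,0,0,0,0,8,-0.45],[0,0,0,0,0,8,-0.45],[0,0,0,0,0,8,-0.45],[0,0,0,0,0,8,-0.45],[0,0,0,0,0,8,-0.45],[0,0,0,0,0,8,-0.45],[0,0,0,0,0,8,-0.45]])

```text
t: 14.75
tcp_pos: [0.5145, 0.176, 0.0998]
tool_rot: [0.357, 0.934, -0.001, -0.001]
force: [-0.2, -0.3, 0.6]
finger_gap: 0.345
gripper_force: 20.8
```

Call:
drive_tool(plan=[[0,0,0,0,0,8,-0.45],[0,0,0,0,0,8,-0.45],[0,0,0,0,0,8,-0.45],[0,0,0,0,0,8,-0.45],[0,0,0,0,0,8,-0.45],[0,0,0,0,0,8,-0.45],[0,0,0,0,0,8,-0.45],[0,0,0,0,0,6.5,-0.45],[0,0,0,0,0,0,-0.45],[0,0,0,0,0,0,-0.45]])

```text
t: 15.75
tcp_pos: [0.5147, 0.1761, 0.1003]
tool_rot: [0.787, 0.617, -0.001, -0.0]
force: [0.2, -0.1, -1.0]
finger_gap: 0.344
gripper_force: 20.8
```

```bash
python3 - <<'E'
from h import *
st([.5149,.1762,.1]);print(manip.sense()['gripper_force']);d,P=tips(.011,.03);s=manip.sense();q=wax(P,s['tcp_pos'][:2],s['tcp_pos'][2]+.0185);
C=toclamp(P);x,y,z=np.moveaxis(C,-1,0)
k=(z>4)&(z<7.5)&(abs(x)<24)&(y>8)&(y<28);print('jaw ymin',np.percentile(y[k],[1,3,10]).round(1),k.sum()) if k.any() else 0
E
```

```text
t 15.75 tcp [0.5147 0.1761 0.1003] yaw_y -13.86 tilt [-0.0015 -0.0002] q [ 0.124  0.602  1.744 -0.     0.797  0.366] F [ 0.16 -0.09 -0.95] T [-0.064 -0.029  0.011] gap 0.344
shift in tool [0.0002 0.0002 0.0003]
20.79300705641799
tip -1 [0.0094, -0.0158, -0.0118]
tip 1 [-0.0027, 0.025, 0.0699]
wax 3194 [515.37 174.79] [23.12 42.84] 75.96 z 0.1188
jaw ymin [ 9.7 12.3 13.2] 1096
```

Holding well. Lowering to about 6 mm above the bed, then by feel.

Call:
drive_tool(plan=[[0.0007,0,0.02,0,0,0,-0.45],[0,0,0.025,0,0,0,-0.45],[0,0,0.015,0,0,0,-0.45],[0,0,0.008,0,0,0,-0.45],[0,0,0,0,0,0,-0.45],[0,0,0,0,0,0,-0.45]])

```text
t: 16.4
tcp_pos: [0.5157, 0.1769, 0.0334]
tool_rot: [0.788, 0.616, 0.0, 0.0]
force: [-0.4, 0.1, -0.0]
finger_gap: 0.347
gripper_force: 20.8
```

```bash
python3 - <<'E'
from h import *
st();d,P=tips(.011,.03)
C=toclamp(P);x,y,z=np.moveaxis(C,-1,0);zt=manip.sense()['tcp_pos'][2]*1000-24
print('zt',zt)
k=(abs(z-zt-18.5)<2.5)&(abs(x-1)<12)&(abs(y+3)<20);print('wax y',np.percentile(y[k],[1,99]).round(2),'z',np.median(z[k]).round(2))
for lo,hi in((4,6),(6,8),(8,12)):
  k=(z>zt+lo-1.5)&(z<zt+hi-1.5)&(abs(x-1)<10)&(y>5)&(y<20);print('cass?',lo,hi,k.sum(),np.percentile(y[k],[1,50,99]).round(1) if k.any() else '')
for x0 in range(-20,21,5):
  k=(z>5)&(z<7)&(abs(x-x0)<2.5)&(y>9)&(y<25);print('jaw',x0,k.sum(),np.percentile(y[k],[2,50]).round(2) if k.any() else '')
E
```

```text
t 16.4 tcp [0.5157 0.1769 0.0334] yaw_y -13.97 tilt [0.0006 0.0001] q [ 0.125  0.718  1.772 -0.     0.651  0.369] F [-0.35  0.1  -0.05] T [-0.045  0.028  0.043] gap 0.347
tip -1 [0.0118, -0.0154, -0.0037]
tip 1 [0.0081, 0.0237, 0.0034]
zt 9.724547811017878
wax y [-14.22   7.94] z 27.94
cass? 4 6 56 [ 9.7 10.2 10.8]
cass? 6 8 240 [ 7.   9.1 10.6]
cass? 8 12 177 [ 7.1  7.8 10.3]
jaw -20 164 [12.54 20.31]
jaw -15 139 [12.31 17.55]
jaw -10 169 [12.41 19.24]
jaw -5 183 [12.39 19.6 ]
jaw 0 186 [12.42 19.59]
jaw 5 175 [12.54 19.71]
jaw 10 168 [12.37 19.29]
jaw 15 135 [12.48 17.72]
jaw 20 190 [ 9.51 19.04]
```

Cassette edge is at y≈10.8 and the jaw at 12.4: clear. Setting down.

Call:
drive_tool(plan=[[0,0,0.002,0,0,0,-0.45],[0,0,0.002,0,0,0,-0.45],[0,0,0.002,0,0,0,-0.45],[0,0,0,0,0,0,-0.45],[0,0,0,0,0,0,-0.45]])

```text
t: 16.95
tcp_pos: [0.5153, 0.1768, 0.0271]
tool_rot: [0.788, 0.616, -0.0, -0.0]
force: [-0.2, -0.2, -1.0]
finger_gap: 0.344
gripper_force: 20.8
```

Call:
drive_tool(plan=[[0,0,0.001,0,0,0,-0.45],[0,0,0.0005,0,0,0,-0.45],[0,0,0,0,0,0,-0.45],[0,0,0,0,0,0,-0.45]])

```text
t: 17.35
tcp_pos: [0.5153, 0.1769, 0.0256]
tool_rot: [0.788, 0.616, -0.0, -0.0]
force: [0.2, 0.1, -0.8]
finger_gap: 0.349
gripper_force: 20.8
```

Call:
drive_tool(plan=[[0,0,0.0005,0,0,0,-0.45],[0,0,0,0,0,0,-0.45],[0,0,0,0,0,0,-0.45]])

```text
t: 17.65
tcp_pos: [0.5154, 0.1769, 0.0255]
tool_rot: [0.788, 0.616, 0.0, 0.0]
force: [-0.3, -0.5, 4.3]
finger_gap: 0.345
gripper_force: 21.8
```

Call:
drive_tool(plan=[[0,0,0.0005,0,0,0,-0.45],[0,0,0,0,0,0,-0.45],[0,0,0,0,0,0,-0.45]])

```text
t: 17.95
tcp_pos: [0.5154, 0.1769, 0.0255]
tool_rot: [0.788, 0.616, 0.0, 0.0]
force: [-2.1, -1.0, 8.1]
finger_gap: 0.344
gripper_force: 22.6
```

Down on the bed. Easing off a little and sliding towards the end stop by feel.

Call:
drive_tool(plan=[[0,0,-0.0007,0,0,0,-0.45],[0,0.0005,0,0,0,0,-0.45],[0,0.0005,0,0,0,0,-0.45],[0,0,0,0,0,0,-0.45],[0,0,0,0,0,0,-0.45]])

```text
t: 18.45
tcp_pos: [0.5155, 0.1769, 0.0255]
tool_rot: [0.788, 0.616, -0.001, -0.001]
force: [-2.6, 0.9, 5.7]
finger_gap: 0.345
gripper_force: 22.1
```

Call:
drive_tool(plan=[[0,0.0005,0,0,0,0,-0.45],[0,0,0,0,0,0,-0.45],[0,0,0,0,0,0,-0.45]])

```text
t: 18.75
tcp_pos: [0.5155, 0.1768, 0.0255]
tool_rot: [0.788, 0.616, -0.001, -0.001]
force: [-3.4, 0.9, 6.8]
finger_gap: 0.347
gripper_force: 22.2
```

Call:
drive_tool(plan=[[0,0.0005,0,0,0,0,-0.45],[0,0,0,0,0,0,-0.45],[0,0,0,0,0,0,-0.45]])

```text
t: 19.05
tcp_pos: [0.5155, 0.1768, 0.0255]
tool_rot: [0.788, 0.616, -0.001, -0.001]
force: [-3.9, 2.0, 7.2]
finger_gap: 0.346
gripper_force: 22.4
```

Call:
drive_tool(plan=[[0,0,-0.0007,0,0,0,-0.45],[0,0,0,0,0,0,-0.45],[0,0,0,0,0,0,-0.45]])

```text
t: 19.35
tcp_pos: [0.5161, 0.1765, 0.0256]
tool_rot: [0.788, 0.616, -0.001, -0.001]
force: [-2.9, 1.7, 1.0]
finger_gap: 0.349
gripper_force: 21.4
```

```bash
python3 - <<'E'
from h import *
st();d,P=tips(.011,.03);C=toclamp(P);x,y,z=np.moveaxis(C,-1,0)
print('C',toclamp(manip.sense()['tcp_pos']))
for y0 in range(-12,13,4):
    k=(abs(y-y0)<2)&(z>5)&(z<7)&(x>17)&(x<35);print(y0,k.sum(),np.percentile(x[k],[3,50]).round(1) if k.any() else'')
k=(abs(z-20)<2.5)&(abs(x-3)<11)&(abs(y+3)<20);print('wax y',np.percentile(y[k],[1,99]).round(2),'z',np.median(z[k]).round(2))
for x0 in range(-24,28,4):
    k=(abs(x-x0)<2)&(y>7.5)&(y<12)&(z>3)&(z<12);print('x',x0,k.sum(),z[k].mean().round(1) if k.any() else '', np.percentile(y[k],98).round(1) if k.any() else'')
E
```

```text
t 19.35 tcp [0.5161 0.1765 0.0256] yaw_y -14.01 tilt [-0.0025  0.0001] q [1.240e-01 7.330e-01 1.771e+00 1.000e-03 6.400e-01 3.680e-01] F [-2.88  1.68  1.02] T [ 0.342  0.486 -0.052] gap 0.349
tip -1 [0.0107, -0.0159, -0.0067]
tip 1 [0.0105, 0.0218, -0.0042]
C [ 2.21224758 -2.31902333  1.5733687 ]
-12 0 
-8 0 
-4 0 
0 34 [26.7 28.4]
4 75 [21.1 27. ]
8 132 [19.3 24.1]
12 143 [17.6 23.8]
wax y [-14.49   7.69] z 20.1
x -24 0  
x -20 4 3.5 9.6
x -16 47 5.4 10.1
x -12 73 7.2 10.2
x -8 80 7.3 10.3
x -4 76 7.4 10.3
x 0 83 7.2 10.5
x 4 81 7.4 10.4
x 8 81 7.3 10.3
x 12 86 7.5 10.5
x 16 84 7.3 10.5
x 20 75 6.5 11.8
x 24 73 6.3 11.9
```

It slides once lightened. Continuing.

Call:
drive_tool(plan=[[0,0.0005,0,0,0,0,-0.45],[0,0,0,0,0,0,-0.45],[0,0,0,0,0,0,-0.45]])

```text
t: 19.7
tcp_pos: [0.5162, 0.1765, 0.0256]
tool_rot: [0.788, 0.616, -0.001, -0.001]
force: [-3.5, 2.5, 0.6]
finger_gap: 0.348
gripper_force: 21.3
```

Call:
drive_tool(plan=[[0,0.0005,0,0,0,0,-0.45],[0,0,0,0,0,0,-0.45],[0,0,0,0,0,0,-0.45]])

```text
t: 20.0
tcp_pos: [0.5162, 0.1765, 0.0256]
tool_rot: [0.788, 0.616, -0.002, -0.001]
force: [-5.0, 3.9, 2.3]
finger_gap: 0.344
gripper_force: 21.5
```

Call:
drive_tool(plan=[[0,0.0005,0,0,0,0,-0.45],[0,0,0,0,0,0,-0.45],[0,0,0,0,0,0,-0.45]])

```text
t: 20.3
tcp_pos: [0.5162, 0.1765, 0.0256]
tool_rot: [0.788, 0.616, -0.002, -0.002]
force: [-6.6, 3.5, 2.2]
finger_gap: 0.348
gripper_force: 21.6
```

It's against the stop (6–7 N with hardly any weight on the bed). I relax most of the push, release and lift.

Call:
drive_tool(plan=[[0,-0.0015,0,0,0,0,-0.45],[0,0,0,0,0,0,-0.45],[0,0,0,0,0,0,-0.2],[0,0,0,0,0,0,-0.1],[0,0,0,0,0,0,-0.05],[0,0,0,0,0,0,-0.05]])

```text
t: 20.9
tcp_pos: [0.5185, 0.1762, 0.0263]
tool_rot: [0.788, 0.616, 0.001, 0.001]
force: [-0.1, 0.0, -0.3]
finger_gap: 0.474
gripper_force: 0.0
```

Call:
drive_tool(plan=[[0,0,-0.01,0,0,0,-0.05],[0,0,-0.03,0,0,0,0],[0,0,-0.04,0,0,0,0],[0,0,-0.04,0,0,0,0],[-0.01,0,-0.03,0,0,0,0],[-0.03,0,0,0,0,0,0],[0,0,0,0,0,0,0],[0,0,0,0,0,0,0]])

```text
t: 21.7
tcp_pos: [0.5076, 0.1372, 0.1767]
tool_rot: [0.788, 0.615, 0.0, 0.0]
force: [-0.5, 0.0, 0.1]
finger_gap: 0.501
gripper_force: 0.0
```

```bash
cat > meas.py <<'E'
from h import *
st();d=snap('wrist');P=cloud(d);q=wax(P,(.517,.176),.044)
c=toclamp(q.mean(0));print('wax mean clamp',c.round(2))
C=toclamp(P);x,y,z=np.moveaxis(C,-1,0)
k=(z>5)&(z<9.5)&(abs(x)<10)&(y>3)&(y<28);h=np.histogram(y[k],np.arange(3,28,1));print('y-hist',dict(zip(h[1][:-1].tolist(),h[0].tolist())))
k=(z>5)&(z<9.5)&(abs(y+1)<8)&(x>15)&(x<33);h=np.histogram(x[k],np.arange(15,33,1));print('x-hist',dict(zip(h[1][:-1].tolist(),h[0].tolist())))
for lo,hi in((18,21.5),(6.8,9)):
    k=(z>lo)&(z<hi)&(abs(x)<25)&(abs(y+2)<17);print(lo,'x',np.percentile(x[k],[1,99]).round(1),'y',np.percentile(y[k],[1,99]).round(1))
k=(z>43)&(z<52)&(np.hypot(x,y+33)<22)
r=cv2.minAreaRect(C[k][:,:2].astype(np.float32));print('knob',np.round(r[0],2),np.round(r[1],1),r[2],k.sum())
E
python3 meas.py
```

```text
t 21.7 tcp [0.5076 0.1372 0.1767] yaw_y -14.08 tilt [0.001  0.0003] q [0.051 0.462 1.731 0.    0.948 0.297] F [-0.49  0.05  0.06] T [-0.047 -0.02  -0.019] gap 0.501
wax 906 [516.38 174.6 ] [22.84 29.28] 75.84 z 0.0439
wax mean clamp [ 2.94 -3.86 19.9 ]
y-hist {3: 0, 4: 0, 5: 0, 6: 0, 7: 22, 8: 29, 9: 31, 10: 0, 11: 0, 12: 21, 13: 22, 14: 22, 15: 0, 16: 0, 17: 20, 18: 21, 19: 21, 20: 18, 21: 36, 22: 27, 23: 21, 24: 22, 25: 20, 26: 22}
x-hist {15: 0, 16: 0, 17: 0, 18: 16, 19: 18, 20: 14, 21: 16, 22: 14, 23: 17, 24: 17, 25: 20, 26: 18, 27: 22, 28: 18, 29: 17, 30: 0, 31: 0}
18 x [-11.5  17.4] y [-15.3   7.2]
6.8 x [-15.3  24.3] y [-18.2  14.3]
knob [  0.23 -32.84] [10.5 29.9] 78.60067749023438 427
```

The block is home in x (wax centre 2.94 against 3.0 expected, yaw aligned), with about a 2 mm gap to the jaw. The knob is at 0.20 rad at (0.2,-32.8). Turning the tool across the bar.

Call:
drive_tool(plan=[[0,0,0,0,0,-6,-0.2],[0,0,0,0,0,-8.1,-0.2],[0,0,0,0,0,-8.1,-0.2],[0,0,0,0,0,-8.1,-0.2],[0,0,0,0,0,-8.1,-0.2],[0,0,0,0,0,-8.1,-0.2],[0,0,0,0,0,-8.1,-0.2],[0,0,0,0,0,-8.1,-0.2],[0,0,0,0,0,-8.1,-0.2],[0,0,0,0,0,-8.1,-0.2]])

```text
t: 22.75
tcp_pos: [0.5075, 0.1384, 0.1754]
tool_rot: [0.214, 0.977, -0.0, -0.001]
force: [0.3, 0.3, 0.4]
finger_gap: 0.403
gripper_force: 0.0
```

Call:
drive_tool(plan=[[0.0051,0.0088,0.02,0,0,0,-0.2],[0,0,0.03,0,0,0,-0.2],[0,0,0.02,0,0,0,-0.2],[0,0,0,0,0,0,-0.2],[0,0,0,0,0,0,-0.2]])

```text
t: 23.25
tcp_pos: [0.5067, 0.1482, 0.1056]
tool_rot: [0.217, 0.976, -0.0, -0.001]
force: [0.7, -0.1, -0.4]
finger_gap: 0.401
gripper_force: 0.0
```

```bash
python3 - <<'E'
from h import *
exec(open('meas.py').read())
st([.5067,.14735,.05]);tips(.01,.03);print(manip.sense()['tau'][5])
E
```

```text
t 23.25 tcp [0.5067 0.1482 0.1056] yaw_y 64.94 tilt [-0.0011  0.    ] q [ 0.073  0.578  1.781  0.     0.784 -1.061] F [ 0.69 -0.1  -0.35] T [0.031 0.025 0.017] gap 0.401
wax 1348 [516.55 174.71] [23.03 30.54] 76.02 z 0.0439
wax mean clamp [ 2.03 -4.04 19.81]
y-hist {3: 0, 4: 0, 5: 0, 6: 0, 7: 0, 8: 7, 9: 32, 10: 0, 11: 0, 12: 29, 13: 36, 14: 31, 15: 0, 16: 1, 17: 31, 18: 32, 19: 31, 20: 36, 21: 30, 22: 31, 23: 28, 24: 35, 25: 37, 26: 27}
x-hist {15: 0, 16: 0, 17: 0, 18: 0, 19: 0, 20: 0, 21: 0, 22: 4, 23: 22, 24: 27, 25: 27, 26: 20, 27: 25, 28: 25, 29: 13, 30: 0, 31: 0}
18 x [-11.9  17. ] y [-15.2   7.1]
6.8 x [-18.7  24.7] y [-17.9  14.4]
knob [ -0.53 -32.9 ] [ 9.9 29.5] 79.28019714355469 720
t 23.3 tcp [0.5073 0.1481 0.1064] yaw_y 64.93 tilt [0.0008 0.0001] q [ 0.072  0.577  1.781  0.     0.784 -1.061] F [ 0.66 -0.01  0.43] T [-0.039  0.046  0.021] gap 0.403
shift in tool [ 0.0003 -0.001   0.0564]
tip -1 [-0.0002, -0.0183, -0.0087]
tip 1 [0.0045, 0.0159, -0.0085]
0.0007545893458882347
```

Call:
drive_tool(plan=[[0,-0.0005,0.02,0,0,0,-0.2],[0,0,0.02,0,0,0,-0.2],[0,0,0.008,0,0,0,-0.2],[0,0,0.004,0,0,0,-0.2],[0,0,0.004,0,0,0,-0.2],[0,0,0,0,0,0,-0.2],[0,0,0,0,0,0,-0.2]])

```text
t: 24.05
tcp_pos: [0.507, 0.1473, 0.0506]
tool_rot: [0.217, 0.976, 0.0, 0.001]
force: [-0.3, -0.2, 0.6]
finger_gap: 0.401
gripper_force: 0.0
```

Call:
drive_tool(plan=[[0,0,0,0,0,0,-0.5],[0,0,0,0,0,0,-0.7],[0,0,0,0,0,0,-1],[0,0,0,0,0,0,-1],[0,0,0,0,0,0,-1],[0,0,0,0,0,0,-1]], newtons=50)

```text
t: 24.65
tcp_pos: [0.5074, 0.1482, 0.0506]
tool_rot: [0.218, 0.976, 0.001, 0.001]
force: [0.6, 5.1, 1.7]
finger_gap: 0.101
gripper_force: 50.6
```

```bash
python3 - <<'E'
from h import *
st([.5067,.14735,.05]);s=manip.sense();print(s['tau'][5],s['gripper_force'])
E
```

```text
t 24.65 tcp [0.5074 0.1482 0.0506] yaw_y 64.87 tilt [0.0022 0.0014] q [ 0.072  0.675  1.81   0.002  0.654 -1.062] F [0.55 5.13 1.66] T [ 0.778 -0.026  0.049] gap 0.101
shift in tool [ 0.0002 -0.001   0.0006]
0.01222033373778686 50.64503073692322
```

Gripped the bar. I relieve the side load and start turning clockwise, noting the free-turning torque.

Call:
drive_tool(plan=[[0,0.001,0,0,0,0,-1],[0,0,0,0,0,6,-1],[0,0,0,0,0,8,-1],[0,0,0,0,0,8,-1],[0,0,0,0,0,8,-1],[0,0,0,0,0,8,-1],[0,0,0,0,0,4,-1]])

```text
t: 25.35
tcp_pos: [0.5066, 0.1477, 0.0506]
tool_rot: [0.554, 0.833, -0.001, 0.0]
force: [-1.6, -0.1, 6.2]
finger_gap: 0.102
gripper_force: 51.1
```

```bash
cat > k.py <<'E'
from h import *
s=manip.sense();M=R.from_quat(s['tool_rot']).as_matrix();y=np.degrees(np.arctan2(M[1,1],M[0,1]))
print('t',round(s['t'],2),'knob rad',np.radians(64.87-y)+.195,'tau6',s['tau'][5].round(4),'Tz',s['ft_torque'].round(3),'F',s['force'].round(1),'Ftool',(M.T@s['force']).round(1),s['tcp_pos'].round(4),'gap',s['finger_gap'])
E
python3 k.py
```

```text
t 25.35 knob rad 0.9305498684892557 tau6 -0.173 Tz [-0.061  0.279  0.113] F [-1.6 -0.1  6.2] Ftool [ 0.5 -1.5 -6.2] [0.5066 0.1477 0.0506] gap 0.1023588056038256
```

Call:
drive_tool(plan=[[0,0,0,0,0,4,-1],[0,0,0,0,0,4,-1],[0,0,0,0,0,4,-1],[0,0,0,0,0,2,-1]])

```text
t: 25.75
tcp_pos: [0.5063, 0.1476, 0.0506]
tool_rot: [0.651, 0.759, -0.001, -0.0]
force: [-1.0, 0.2, 7.1]
finger_gap: 0.099
gripper_force: 51.2
```

```bash
python3 k.py
```

```text
t 25.75 knob rad 1.1729190676171224 tau6 -0.0551 Tz [-0.075  0.305  0.061] F [-1.   0.2  7.1] Ftool [ 0.3 -1.  -7.1] [0.5063 0.1476 0.0506] gap 0.0991005567220131
```

Call:
drive_tool(plan=[[0,0,0,0,0,2,-1],[0,0,0,0,0,2,-1]])

```text
t: 25.95
tcp_pos: [0.5062, 0.1476, 0.0506]
tool_rot: [0.676, 0.737, -0.001, -0.0]
force: [-2.1, -1.0, 6.6]
finger_gap: 0.105
gripper_force: 51.2
```

```bash
python3 k.py
```

```text
t 25.95 knob rad 1.2421224688853143 tau6 -0.157 Tz [-0.095  0.343  0.08 ] F [-2.1 -1.   6.6] Ftool [-0.8 -2.2 -6.6] [0.5062 0.1476 0.0506] gap 0.10451358427934364
```

Call:
drive_tool(plan=[[0,0,0,0,0,2,-1],[0,0,0,0,0,2,-1]])

```text
t: 26.15
tcp_pos: [0.5061, 0.1476, 0.0506]
tool_rot: [0.702, 0.712, -0.001, -0.0]
force: [-1.5, -1.2, 7.0]
finger_gap: 0.103
gripper_force: 51.2
```

```bash
python3 k.py
```

```text
t 26.15 knob rad 1.3119709926859924 tau6 -0.1467 Tz [-0.129  0.344  0.119] F [-1.5 -1.2  7. ] Ftool [-1.2 -1.5 -7. ] [0.5061 0.1476 0.0506] gap 0.10331702671776022
```

Call:
drive_tool(plan=[[0,0,0,0,0,2,-1],[0,0,0,0,0,2,-1],[0,0,0,0,0,0,-1]])

```text
t: 26.45
tcp_pos: [0.506, 0.1476, 0.0506]
tool_rot: [0.726, 0.688, -0.001, -0.0]
force: [-1.3, -1.3, 7.2]
finger_gap: 0.104
gripper_force: 51.2
```

```bash
python3 k.py
```

```text
t 26.45 knob rad 1.3813089684899806 tau6 0.0464 Tz [-0.139  0.378 -0.068] F [-1.3 -1.3  7.2] Ftool [-1.3 -1.3 -7.2] [0.506  0.1476 0.0506] gap 0.10368827851212127
```

Call:
drive_tool(plan=[[0,0,0,0,0,2,-1],[0,0,0,0,0,1,-1],[0,0,0,0,0,0,-1]])

```text
t: 26.75
tcp_pos: [0.506, 0.1476, 0.0506]
tool_rot: [0.744, 0.669, -0.001, -0.0]
force: [-2.2, 0.1, 7.7]
finger_gap: 0.104
gripper_force: 51.2
```

```bash
python3 k.py
```

```text
t 26.75 knob rad 1.4332983781364848 tau6 0.0359 Tz [-0.12   0.381 -0.032] F [-2.2  0.1  7.7] Ftool [-0.2 -2.2 -7.7] [0.506  0.1476 0.0506] gap 0.10361372024342021
```

Call:
drive_tool(plan=[[0,0,0,0,0,2,-1],[0,0,0,0,0,1,-1],[0,0,0,0,0,0,-1]])

```text
t: 27.05
tcp_pos: [0.5059, 0.1476, 0.0506]
tool_rot: [0.761, 0.649, -0.001, -0.0]
force: [-1.7, 0.3, 7.6]
finger_gap: 0.101
gripper_force: 51.2
```

```bash
python3 k.py
```

```text
t 27.05 knob rad 1.4857091775939264 tau6 0.0362 Tz [-0.073  0.413  0.01 ] F [-1.7  0.3  7.6] Ftool [ 0.  -1.8 -7.6] [0.5059 0.1476 0.0506] gap 0.1006366798830641
```

Still rows let the friction relax, so I'll read at the end of moving rows instead.

Call:
drive_tool(plan=[[0,0,0,0,0,1,-1],[0,0,0,0,0,1,-1],[0,0,0,0,0,1,-1]])

```text
t: 27.35
tcp_pos: [0.5058, 0.1476, 0.0506]
tool_rot: [0.778, 0.629, -0.001, -0.0]
force: [-2.3, -0.3, 7.3]
finger_gap: 0.104
gripper_force: 51.2
```

```bash
python3 k.py
```

```text
t 27.35 knob rad 1.5381960345251262 tau6 -0.0365 Tz [0.021 0.465 0.146] F [-2.3 -0.3  7.3] Ftool [-0.8 -2.2 -7.3] [0.5058 0.1476 0.0506] gap 0.10383913220112839
```

Call:
drive_tool(plan=[[0,0,0,0,0,1,-1],[0,0,0,0,0,1,-1]])

```text
t: 27.55
tcp_pos: [0.5058, 0.1476, 0.0506]
tool_rot: [0.788, 0.615, -0.001, -0.0]
force: [-2.7, -0.7, 7.7]
finger_gap: 0.098
gripper_force: 51.2
```

```bash
python3 k.py
```

```text
t 27.55 knob rad 1.5731113783250716 tau6 -0.0363 Tz [-0.029  0.415  0.042] F [-2.7 -0.7  7.7] Ftool [-1.3 -2.5 -7.7] [0.5058 0.1476 0.0506] gap 0.09793429188521971
```

Call:
drive_tool(plan=[[0,0,0,0,0,1,-1],[0,0,0,0,0,1,-1]])

```text
t: 27.75
tcp_pos: [0.5057, 0.1476, 0.0506]
tool_rot: [0.799, 0.601, -0.001, -0.0]
force: [-2.3, -0.6, 7.4]
finger_gap: 0.102
gripper_force: 51.3
```

```bash
python3 k.py
```

```text
t 27.75 knob rad 1.6079575447543926 tau6 -0.0209 Tz [-0.027  0.46   0.13 ] F [-2.3 -0.6  7.4] Ftool [-1.2 -2.1 -7.4] [0.5057 0.1476 0.0506] gap 0.1021889912654608
```

Call:
drive_tool(plan=[[0,0,0,0,0,1,-1],[0,0,0,0,0,1,-1]])

```text
t: 27.95
tcp_pos: [0.5057, 0.1476, 0.0506]
tool_rot: [0.809, 0.587, -0.001, -0.0]
force: [-2.3, -0.2, 8.0]
finger_gap: 0.102
gripper_force: 51.3
```

```bash
python3 k.py
```

```text
t 27.95 knob rad 1.6425524394909858 tau6 0.0404 Tz [-0.03   0.467  0.088] F [-2.3 -0.2  8. ] Ftool [-1.  -2.2 -8. ] [0.5057 0.1476 0.0506] gap 0.10164718782199622
```

Call:
drive_tool(plan=[[0,0,0,0,0,1,-1],[0,0,0,0,0,1,-1]])

```text
t: 28.15
tcp_pos: [0.5056, 0.1476, 0.0506]
tool_rot: [0.819, 0.573, -0.001, -0.0]
force: [-3.7, -0.2, 8.0]
finger_gap: 0.102
gripper_force: 51.3
```

```bash
python3 k.py; python3 meas.py
```

```text
t 28.15 knob rad 1.6771382343301016 tau6 0.1045 Tz [-0.014  0.473  0.208] F [-3.7 -0.2  8. ] Ftool [-1.5 -3.5 -8. ] [0.5056 0.1476 0.0506] gap 0.10195169951136449
t 28.15 tcp [0.5056 0.1476 0.0506] yaw_y -20.05 tilt [-0.0026 -0.0011] q [ 0.072  0.675  1.811 -0.002  0.659  0.424] F [-3.75 -0.22  7.98] T [-0.014  0.473  0.208] gap 0.102
wax 2617 [517.31 177.12] [23.37 29.96] 75.8 z 0.044
wax mean clamp [ 3.23 -0.74 19.94]
y-hist {3: 0, 4: 0, 5: 0, 6: 0, 7: 0, 8: 0, 9: 23, 10: 69, 11: 74, 12: 87, 13: 69, 14: 76, 15: 26, 16: 0, 17: 55, 18: 64, 19: 68, 20: 73, 21: 68, 22: 67, 23: 71, 24: 71, 25: 63, 26: 73}
x-hist {15: 0, 16: 0, 17: 0, 18: 10, 19: 52, 20: 40, 21: 51, 22: 51, 23: 52, 24: 51, 25: 50, 26: 53, 27: 47, 28: 48, 29: 45, 30: 2, 31: 0}
18 x [-11.4  17.7] y [-12.3  10. ]
6.8 x [-15.6  24.8] y [-18.9  14.8]
knob [ -1.35 -29.59] [28.  28.7] 46.04753494262695 1742
```

Torque is now clearly rising: tau6 -0.03 → 0.10, Tz about 0.09 → 0.21, so around 10 N. The cassette touches the jaw at about y=12 and the wax is at (3.2,-0.7). I let go here and lift away.

Call:
drive_tool(plan=[[0,0,0,0,0,0,-1]])

```text
t: 28.3
tcp_pos: [0.5056, 0.1477, 0.0506]
tool_rot: [0.819, 0.573, -0.001, -0.0]
force: [-2.2, 0.1, 7.2]
finger_gap: 0.097
gripper_force: 51.3
```

```bash
python3 k.py
```

```text
t 28.3 knob rad 1.6768141071251748 tau6 0.1303 Tz [-0.013  0.468  0.151] F [-2.2  0.1  7.2] Ftool [-0.6 -2.1 -7.2] [0.5056 0.1477 0.0506] gap 0.0969285435090988
```

Call:
drive_tool(plan=[[0,0,0,0,0,0,-0.8],[0,0,0,0,0,0,-0.6],[0,0,0,0,0,0,-0.4],[0,0,0,0,0,0,-0.3],[0,0,-0.005,0,0,0,-0.3],[0,0,-0.025,0,0,0,-0.3],[0,0,-0.045,0,0,0,-0.3],[0,0,-0.04,0,0,0,-0.3],[0,0,0,0,0,0,-0.3],[0,0,0,0,0,0,-0.3]])

```text
t: 29.3
tcp_pos: [0.5075, 0.1482, 0.1662]
tool_rot: [0.82, 0.573, 0.001, 0.001]
force: [-0.3, 0.1, -0.6]
finger_gap: 0.353
gripper_force: 0.0
```

```bash
python3 meas.py; python3 - <<'E'
from h import *
s=snap('scene');P=cloud(s)
for n,c in(('spent',(.4705,-.2593)),('fresh old',(.4405,-.164)),('dish',(.4404,.0419))):
    k=(np.hypot(P[...,0]-c[0],P[...,1]-c[1])<.03)&(P[...,2]>.006);print(n,k.sum(),np.median(P[k],0).round(4) if k.any() else'')
E
```

```text
t 29.3 tcp [0.5075 0.1482 0.1662] yaw_y -20.09 tilt [0.0027 0.0001] q [ 0.073  0.48   1.736 -0.     0.923  0.423] F [-0.34  0.07 -0.59] T [-0.052 -0.009 -0.066] gap 0.353
wax 941 [517.27 177.06] [23.09 30.02] 76.09 z 0.044
wax mean clamp [ 3.19 -1.22 20.  ]
y-hist {3: 0, 4: 0, 5: 0, 6: 0, 7: 0, 8: 0, 9: 9, 10: 27, 11: 26, 12: 30, 13: 26, 14: 24, 15: 4, 16: 0, 17: 26, 18: 25, 19: 26, 20: 24, 21: 25, 22: 24, 23: 24, 24: 27, 25: 27, 26: 25}
x-hist {15: 0, 16: 0, 17: 0, 18: 13, 19: 20, 20: 16, 21: 20, 22: 19, 23: 18, 24: 21, 25: 20, 26: 22, 27: 19, 28: 19, 29: 15, 30: 2, 31: 0}
18 x [-11.4  17.7] y [-12.6   9.6]
6.8 x [-17.2  24.7] y [-18.8  14.6]
knob [ -0.07 -33.08] [30.4  9.6] 84.06301879882812 436
spent 134 [ 0.4721 -0.2589  0.01  ]
fresh old 0 
dish 257 [0.441  0.0426 0.0146]
```

Everything agrees: the block is home, the knob stayed at 1.67 rad (cam edge puts the cassette's centre at y = -1.3, as measured), and the spent block and dish are unmoved. Handing in.

```bash
python3 -c "
from station import manip
print(manip.sign_off())"
```

```text
the job is handed in; nothing more can be done
None
```

I handed the job in at about 29 s, with no verdict returned: the fresh block lies wax up against the end stop, label end to the front, and the cam pins it to the jaw at an estimated 10 N (judged from torque) with the knob left at 1.67 rad and the arm clear; the spent block and dish measured unmoved, but I did not re-check the forceps and pot.

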